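# Re-pin the painting holder's jaw

## Robot

A 6-joint arm with a two-finger parallel gripper is mounted at the origin on the work surface. World frame = base frame: x ahead of the robot, y to its left, z up, the work surface at z = 0. Lengths are in m, angles in rad, forces in N, time in s.
With the tool pointing down it reaches from about 0.35 to 0.8 m from the base axis. Payload 7.3 kg.
Tool frame: the origin (TCP) lies between the finger pads; the fingertips stand 25 mm ahead of it and the grasp point (between the pads) lies 6 mm ahead of it (r.tip_extent is the distance from the TCP to the fingertips, in m); z points along the fingers, y is the line along which they close (so a half turn about z gives the same grasp; the last joint's range is limited). The gripper opens to 85 mm and grips with 20 to 120 N. Pads are 22 mm wide; open, the fingers measure 114 mm over their backs; the gripper's body (76 mm by 85 mm) begins 54 mm behind the grasp point. The pads swing forward as they close: fully open they stand 13 mm farther back than shut.
Start: joints at [-1.416, 0.342, 1.524, -0, 1.275, -0.146], TCP at [0.156, -0.501, 0.256] pointing down, gripper open.
Joint ranges: [-2.53, 2.53], [-0.77, 2.02], [0.04, 2.7], [-1, 4.14], [0.28, 2.66], [-3.11, 3.11]. Speed limits (rad/s): [2.57, 2.57, 3.14, 3.14, 3.14, 3.14].

## Interface

Orientations are given as a unit quaternion [x, y, z, w].
In Python, from workcell import r, command_gripper, optics gives the robot as it stands. The module is installed in compiled form; this text tells all that it offers. Calls block until the motion is done:
- r.reach(position, orientation): joint-space move of the TCP to a pose.
- r.move_straight(position, orientation=None, speed=0.15, max_force=None): straight line of the TCP; orientation=None keeps the orientation; speed is the mean speed in m/s. With max_force (N) it stops when the force on the tool has changed by that much, and returns True; else False.
- r.movej(angles): joint-space move.
- command_gripper(opening, force=None): finger opening in m; force is the grip in N (None keeps the last); returns when the fingers have stopped.
- r.hold(seconds).
- r.solve_ik(position, orientation): joint angles nearest the present ones, or None.
- r.read_state(): the state.
- optics.get_image(name): name is "side" or "top"; returns (picture, depth): 480x640x3 uint8, red, green, blue; 480x640 float32, m along the optical axis (not along the pixel's ray), 0 where there is no reading.
- optics.camera_model(name): a dict with "K" (3x3 intrinsics, pixels), "R" (3x3) and "t" (3): a world point X has camera coordinates R X + t. Camera axes: x right, y down, z forward; pixel columns grow to the right and rows downward; lengths in m; the calibration is good to about 2 mm. A picture is of the moment at which its call begins. camera_model takes no time and is no camera call.
A pose or a line that the arm cannot do raises r.PlanningError and nothing moves.
- r.finish_job(): hands the job in; it is judged then, once.
The state is a dict: "time_s": time; "joint_positions": joint angles; "dq": joint speeds; "tau": joint torques, N m; "eef_pos": TCP position; "eef_rot": TCP orientation; "contact_force": force on the tool from outside, world axes, zero at the start; "torque": the same for the moment, N m; "grip_width": finger opening in m; "grip_force": force on a finger pad.
Only numpy, scipy, OpenCV 4.12 (cv2) and the standard library are available. Lean on these libraries where they do the work, as an engineer would, in place of code of your own. Each camera call takes 0.05 s, during which the arm holds its last target. There are 200 camera calls.

## Task

Clamp the white painting panel in its holder: pull the red quick-release pin out of the parking hole, slide the blue jaw towards the panel until the pin finds the hole in the brass socket by feel, and push it fully home there until its flange lies on the jaw, then let go. Work gently, never forcing the pin against the holder, and leave the panel and the things around it as they are.

Things in the scene. Friction and masses are not known exactly. Their poses are not given: they have to be found in the camera images.
- holder: Panel holder, firm on the table: plywood base 200 (x) x 325 (y) x 12 mm. Origin on the table at the base's middle, z up; its +y is the slide direction, from the rail towards the white panel. Aluminium rail on the centre line, top 44 mm above the table. Further along, flush with the rail (0.3 mm higher), a brass socket block with the clamping hole, on the same centre line; it does not move.
- parking_hole (a point): Mouth of the parking hole in the rail's top, 44 mm above the table. The clamping hole in the brass block lies 44 to 68 mm from it along the holder's +y (set by hand, not measured, so to be found by feel). Both holes: 13.2 mm wide, 32 mm deep, each with a spring catch (two steel balls, 14 mm below the mouth) that snaps into the pin's groove.
- jaw (a joint): Blue sliding jaw on the rail (m): 0 as parked, its bore over the parking hole; grows as it slides along the holder's +y towards the panel, stop at 0.073. Friction about 2.5 N; stays where it is left; cannot lift off. Two tongues (35 x 48 mm, either side, open between) pass 4 mm above the panel's edge; its nose never reaches the panel.
- jaw_bore (a point): Middle of the mouth of the jaw's vertical bore, in the jaw's top, 70 mm above the table. The bore is 13.2 mm wide and 24 mm deep; the jaw's underside is 2 mm above the rail. Axes as the holder's.
- pin: Quick-release pin, upright, about 100 g, home in the parking hole at the start. Origin on its axis at the underside of its steel flange (30 mm wide, 4 thick), which lies on the jaw's top when home. Shank below: 12 mm wide, 54 long, last 2.5 mm tapered to 9 mm; groove 40 mm below the origin. Raised 30 to 45 mm, its tip is clear of the rail yet in the jaw, and drags it along.
- pin_paddle (a point): Grip point on the pin's red paddle, 27 mm above the pin's origin. The paddle is 34 mm (pin's x) by 16 mm thick (pin's y) and reaches from 4 to 38 mm above the origin. Freeing the pin from a catch or pushing it through one takes roughly 5 to 12 N; over 50 N between pin and holder counts as forcing it.
- panel: White primed painting panel 160 (x) x 150 (y) x 12 mm with colour swatches, lying on the holder's bed 44 mm above the table; origin in the middle of its underside, axes as the holder's. To be left lying.
- tube_blue: Bystander: white and blue paint tube, 85 x 26 x 14 mm, lying on the holder's base beside the rail on the +x side; origin at its underside. To be left alone.
- tube_red: Bystander: white and red paint tube, 85 x 26 x 14 mm, lying on the holder's base beside the rail on the -x side; origin at its underside. To be left alone.
- tube_yellow: Bystander: white and yellow paint tube, 85 x 26 x 14 mm, on the table; origin at its underside. To be left alone.
- black_cup: Bystander: black cup, 84 mm wide, 100 mm high; origin at its underside. To be left alone.
- white_tub: Bystander: white tub, 90 mm wide, 70 mm high; origin at its underside. To be left alone.
- palette: Bystander: white round palette plate, 180 mm wide, 16 mm high; origin at its underside. To be left alone.
- brush: Bystander: paint brush lying on the table; origin at its underside. To be left alone.

How it is judged:
By the outcome, as a careful person would: the job done as asked, in the order asked, and still so for the second after the job is handed in, with the robot touching nothing.
It also fails if it takes over 58 s, if anything falls off the work surface, if the arm or the gripper's body presses on something with over 40 N, if the wrist force passes 120 N, or if a joint passes its speed limit or range.

## Working session

There is one attempt and no reset: what is moved stays moved. The work goes in short steps, each a Python script; the robot and the scene stay as the last script left them, time stands still between calls to the robot, and variables do not carry over. Pictures are saved under pics/ and viewed, at most 10 in all, crops included, and the job is handed in when it is done.

```bash
mkdir -p pics
cat > h.py <<'E'
import numpy as np, cv2
from workcell import r, command_gripper, optics
def cast(cam,u,v,z):
    m=optics.camera_model(cam);R,t=np.array(m["R"]),np.array(m["t"]);C=-R.T@t
    d=R.T@np.linalg.inv(m["K"])@[u,v,1];return C+d*(z-C[2])/d[2]
def cloud(cam,D):
    m=optics.camera_model(cam);R,t=np.array(m["R"]),np.array(m["t"]);K=np.array(m["K"])
    v,u=np.mgrid[:480,:640];p=np.stack([(u-K[0,2])/K[0,0]*D,(v-K[1,2])/K[1,1]*D,D],-1)
    return (p-t)@R
E
python3 - <<'E'
from h import *
for c in("top","side"):
    p,d=optics.get_image(c);cv2.imwrite(f"pics/{c}0.png",p[...,::-1]);np.savez(f"/tmp/{c}0.npz",p=p,d=d)
    m=optics.camera_model(c);print(c,np.round(-np.array(m["R"]).T@m["t"],3),m["K"][0][0],np.round(m["R"],2).tolist())
print(r.read_state())
E
```

```text
top [0.448 0.045 1.631] 586.8955658742083 [[0.02, -1.0, 0.0], [-1.0, -0.02, -0.04], [0.04, -0.0, -1.0]]
side [ 0.173 -0.615  0.972] 479.5002376328951 [[0.87, -0.49, 0.01], [-0.37, -0.67, -0.65], [0.32, 0.56, -0.76]]
{'time_s': 0.1, 'joint_positions': array([-1.41600262e+00,  3.42667498e-01,  1.52492709e+00,  1.42991851e-05,
        1.27540131e+00, -1.45986815e-01]), 'dq': array([ 0.00034077, -0.00120628, -0.00212106,  0.00095852, -0.00077645,
        0.00080286]), 'tau': array([ 1.90086437e-03, -4.34448016e+01, -2.46491647e+01, -1.03882401e-04,
        4.71427440e-03,  3.23843949e-06]), 'eef_pos': array([ 0.1555206 , -0.50109621,  0.25568598]), 'eef_rot': array([ 9.88712752e-01,  1.49821902e-01,  3.74886200e-06, -7.01642571e-04]), 'contact_force': array([ 0.56517383, -0.30336547, -0.10880695]), 'torque': array([-0.00697361, -0.00555339,  0.00276663]), 'grip_force': 0.0, 'grip_width': 0.08541223210212724}
```

View pics/top0.png

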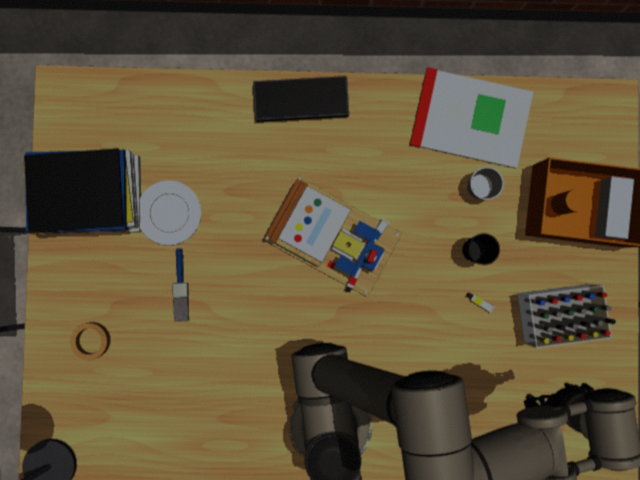

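View pics/side0.png

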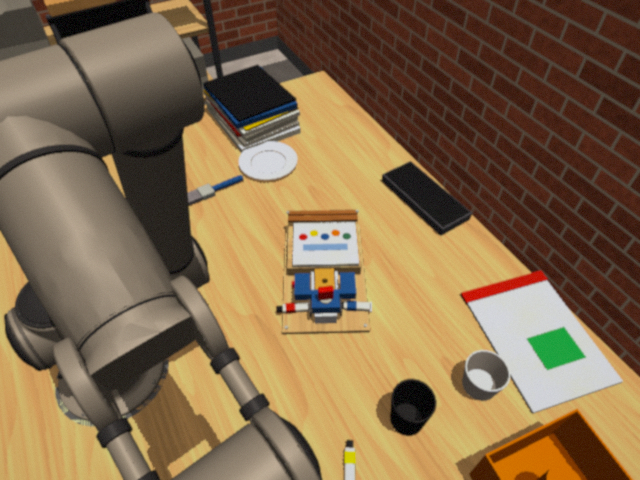

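The top view shows the holder around (332,237), with the red pin near (372,257) and the panel near (310,220). In the side view the pin is near (325,293). Next I'll mask these and cast rays.

Run:
```python
from h import *
ims=[]
for c,(x0,y0,x1,y1) in (("top",(255,170,410,305)),("side",(270,200,385,340))):
    z=np.load(f"/tmp/{c}0.npz");p,d=z["p"],z["d"]
    hsv=cv2.cvtColor(p,cv2.COLOR_RGB2HSV)
    P=cloud(c,d)
    box=np.zeros((480,640),bool);box[y0:y1,x0:x1]=1
    H,S,V=[hsv[...,i].astype(int) for i in range(3)]
    for n,m in (("red",((H<6)|(H>174))&(S>170)&(V>90)),("blue",(H>105)&(H<125)&(S>150)),("white",(S<60)&(V>120)),("brass",(H>20)&(H<32)&(S>150))):
        m=(m&box).astype(np.uint8)
        k,l,st,ce=cv2.connectedComponentsWithStats(m)
        for i in range(1,k):
            if st[i,4]>25:
                q=P[l==i];q=q[d[l==i]>0]
                print(c,n,np.round(ce[i],1),st[i].tolist(),"med",np.round(np.median(q,0),4),"zmax",np.round(np.percentile(q[:,2],[5,50,95]),3))
            if n=="white" and st[i,4]>800:
                b=cv2.boxPoints(cv2.minAreaRect(np.argwhere(l==i)[:,::-1].astype(np.float32)))
                print([np.round(cast(c,*q,.056),4).tolist() for q in b])
    ims.append(cv2.resize(p[y0:y1,x0:x1],(400,int(400*(y1-y0)/(x1-x0))),interpolation=cv2.INTER_CUBIC))
h=max(i.shape[0] for i in ims)
cv2.imwrite("pics/crop0.png",np.hstack([cv2.copyMakeBorder(i,0,h-i.shape[0],0,0,0) for i in ims])[...,::-1])
```

```text
top red [297.5 237.7] [295, 235, 6, 6, 30] med [0.5093 0.101  0.0564] zmax [0.052 0.056 0.061]
top red [371.7 255.7] [368, 250, 8, 12, 58] med [ 0.465  -0.0951  0.1073] zmax [0.103 0.107 0.112]
top red [351.9 280.3] [348, 277, 9, 8, 45] med [ 0.399  -0.0497  0.0249] zmax [0.019 0.025 0.031]
top blue [307.4 219.8] [305, 217, 6, 7, 30] med [0.5585 0.0762 0.0564] zmax [0.051 0.056 0.062]
top blue [361.2 250.7] [336, 222, 47, 54, 788] med [ 0.4683 -0.0749  0.0684] zmax [0.062 0.068 0.074]
top white [314.9 223.7] [280, 187, 70, 74, 2312] med [0.5493 0.0549 0.0558] zmax [0.05  0.056 0.062]
[[0.5094, 0.1511, 0.056], [0.6506, 0.0782, 0.056], [0.5898, -0.0385, 0.056], [0.449, 0.0347, 0.056]]
top white [382.7 225.3] [377, 218, 12, 14, 80] med [ 0.5512 -0.1314  0.0245] zmax [0.002 0.025 0.031]
top white [342.5 253.3] [333, 248, 19, 11, 29] med [ 0.4719 -0.023   0.0354] zmax [0.031 0.035 0.039]
top white [357.7 273.3] [355, 269, 6, 9, 27] med [ 0.4185 -0.0652  0.0259] zmax [0.02  0.026 0.031]
top brass [347.2 243.9] [333, 232, 29, 25, 381] med [ 0.4969 -0.0331  0.044 ] zmax [0.037 0.044 0.05 ]
s
[... 518 characters left out ...]
6, 0.056], [0.6621, 0.079, 0.056], [0.5899, -0.0421, 0.056], [0.4489, 0.0312, 0.056]]
side white [311.7 280.6] [310, 271, 6, 19, 74] med [ 0.4765 -0.0161  0.0375] zmax [0.012 0.037 0.072]
side white [336.  279.8] [334, 271, 5, 19, 62] med [ 0.5266 -0.046   0.0377] zmax [0.025 0.038 0.042]
side white [326.1 300.8] [321, 299, 11, 5, 35] med [ 0.4648 -0.1075  0.0752] zmax [0.072 0.075 0.078]
side white [363.8 305.5] [354, 300, 18, 12, 131] med [ 0.5507 -0.1333  0.0271] zmax [0.021 0.027 0.031]
side white [301.9 306.1] [296, 302, 13, 9, 102] med [ 0.4241 -0.0663  0.0277] zmax [0.023 0.028 0.031]
side white [325.4 314.5] [314, 313, 24, 4, 93] med [ 0.4551 -0.1217  0.045 ] zmax [0.029 0.045 0.048]
```

View pics/crop0.png

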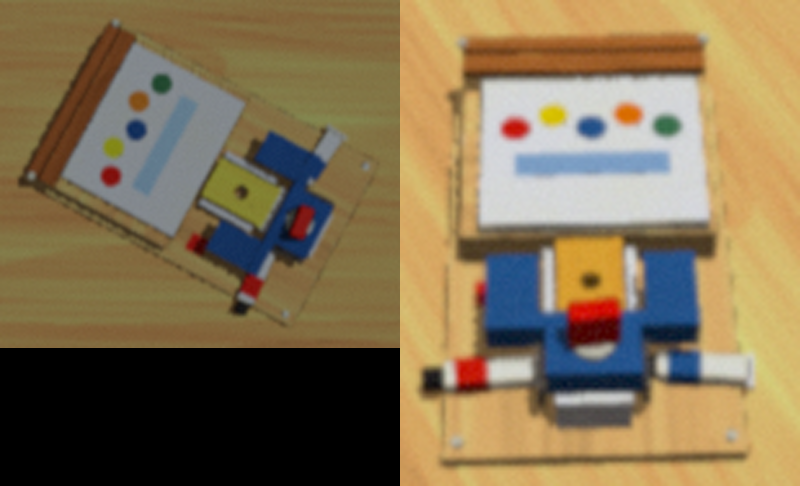

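The crop shows the brass hole at about top px (348,244) and side px (325,281). The paddle's long side runs along the holder's x. Two base screws are at top px (397,234) and (365,292). I'll refine these into the line and yaw.

Run:
```python
from h import *
T=np.load("/tmp/top0.npz")["p"].astype(float);S=np.load("/tmp/side0.npz")["p"].astype(float)
def cen(img,u0,v0,u1,v1,w):
    a=img[v0:v1,u0:u1];W=np.clip(w(a),0,None);v,u=np.mgrid[v0:v1,u0:u1];return (W*u).sum()/W.sum(),(W*v).sum()/W.sum()
dark=lambda a:np.median(a[...,0])*.8-a[...,0]
red=lambda a:a[...,0]-1.0*np.maximum(a[...,1],a[...,2])-60
ht=cen(T,343,239,354,250,dark);hs=cen(S,319,276,331,285,dark)
print("hole",ht,cast("top",*ht,.0443),hs,cast("side",*hs,.0443))
rt=cen(T,362,246,382,266,red);rs=cen(S,312,283,340,303,red)
print("pin",rt,cast("top",*rt,.108),rs,cast("side",*rs,.108),cast("side",*rs,.10))
print("redT\n",T[248:264,364:381,0].astype(int));print("redS\n",S[284:302,314:337,0].astype(int))
m=(red(T)>0).astype(np.uint8);m[:246]=0;m[266:]=0;m[:,:362]=0;m[:,382:]=0
print(cv2.minAreaRect(np.argwhere(m)[:,::-1].astype(np.float32)))
a=cast("top",396.9,234.3,.012);b=cast("top",365.5,291.7,.012);print("screws",a,b,(a+b)/2,np.degrees(np.arctan2(*(a-b)[1::-1])))
a=cast("top",255+115/2.58,170+23/2.58,.06);b=cast("top",255+30/2.58,170+176/2.58,.06);print("far",a,b,(a+b)/2,np.degrees(np.arctan2(*(a-b)[1::-1])))
```

```text
hole (np.float64(348.55027932960894), np.float64(243.88866719872308)) [ 0.4968777  -0.03721287  0.0443    ] (np.float64(324.3709834469328), np.float64(280.4693281402142)) [ 0.49909751 -0.0382794   0.0443    ]
pin (np.float64(371.5572117492328), np.float64(255.81323980710215)) [ 0.46534341 -0.09421874  0.108     ] (np.float64(325.336309803553), np.float64(289.29824231600713)) [ 0.4671438  -0.09945714  0.108     ] [ 0.46986702 -0.09468114  0.1       ]
redT
 [[ 46  24  22  19  21  21  22  25  32  26  23  18  16  23  23  24  30]
 [ 34  20  22  24  19  19  25  47  68  60  44  32  24  22  23  20  25]
 [ 25  19  20  19  21  23  37  75 105 102  88  75  50  26  23  19  22]
 [ 18  19  21  27  33  37  53  98 126 126 124 113  83  38  22  22  20]
 [ 17  23  33  42  47  43  68 112 129 131 130 123  93  41  18  22  22]
 [ 20  34  55  56  49  50  90 122 130 130 129 119  76  32  17  20  22]
 [ 25  43  66  61  53  64 105 127 129 128 127 111  60  24  19  24  24]
 [ 25  41  60  53  52  81 117 130 129 129 125 104  64  29  20  18  35]
 [ 21  35  53  50  60  99 126 130 128 128 120 101  75  37  20  26  55]
 
[... 1922 characters left out ...]
 101  99  86
   68  54  38  39  35]
 [ 34  30  26  30  42  65  81  97 102 110 111 121 122 129 140 147 143 113
   69  40  36  34  35]
 [ 32  32  33  25  35  63 100 132 152 153 155 165 162 167 171 173 155 107
   63  37  41  32  40]
 [ 32  31  33  30  33  52  92 134 160 169 173 178 181 179 171 152 126  80
   46  37  37  34  40]]
((371.44830322265625, 255.87930297851562), (5.199469566345215, 12.070197105407715), 21.801406860351562)
screws [ 0.52738411 -0.1718852   0.012     ] [ 0.36736125 -0.08823686  0.012     ] [ 0.44737268 -0.13006103  0.012     ] -27.597303515365834
far [0.66815098 0.09889247 0.06      ] [0.50661266 0.18326734 0.06      ] [0.58738182 0.14107991 0.06      ] -27.57901272554019
```

```bash
cat >> h.py <<'E'
yaw=np.radians(-27.5)
X=np.array([np.cos(yaw),np.sin(yaw),0]);Y=np.array([-np.sin(yaw),np.cos(yaw),0]);Z=np.array([0,0,1.])
from scipy.spatial.transform import Rotation as Ro
Q=Ro.from_matrix(np.stack([-X,Y,-Z],1)).as_quat()   # placeholder, checked below
Q=Ro.from_matrix(np.stack([-X,Y*1.0,-Z],1)).as_quat()
def P(x,y,z): return x*X+y*Y+z*Z   # holder-aligned axes about the world origin
def st(n=""):
    s=r.read_state();p=s["eef_pos"];f=s["contact_force"]
    print(n,"t%.1f"%s["time_s"],"xyz",np.round([p@X*1e3,p@Y*1e3,p[2]*1e3],2),"F",np.round([f@X,f@Y,f[2]],1),"w%.4f g%.0f"%(s["grip_width"],s["grip_force"]))
    return np.array([p@X,p@Y,p[2]]),np.array([f@X,f@Y,f[2]])
E
sed -i '/placeholder/d;s/Y\*1.0/Y/' h.py
python3 - <<'E'
from h import *
print(np.cross(-X,Y),r.solve_ik(P(.4582,.129,.25),Q))
r.reach(P(.4582,.129,.2),Q);command_gripper(.06,20);st("hover")
print(r.move_straight(P(.4582,.129,.105),speed=.1,max_force=6));st("down")
for c in("top","side"):
    p,d=optics.get_image(c);cv2.imwrite(f"/tmp/{c}1.png",p[...,::-1])
a=cv2.imread("/tmp/top1.png")[170:305,255:410];b=cv2.imread("/tmp/side1.png")[200:340,270:385]
cv2.imwrite("pics/c1.png",np.hstack([cv2.resize(a,(400,400)),cv2.resize(b,(400,400))]))
E
```

```text
[ 0.  0. -1.] [-3.66729728e-01  2.58082152e-01  1.66268613e+00 -4.44089210e-16
  1.22082437e+00 -1.45756051e+00]
hover t2.3 xyz [458.29 128.72 200.01] F [ 0.1  1.  -0.1] w0.0599 g0
False
down t3.4 xyz [458.59 129.08 105.49] F [ 0.5 -0.3 -0.4] w0.0600 g0
```

View pics/c1.png

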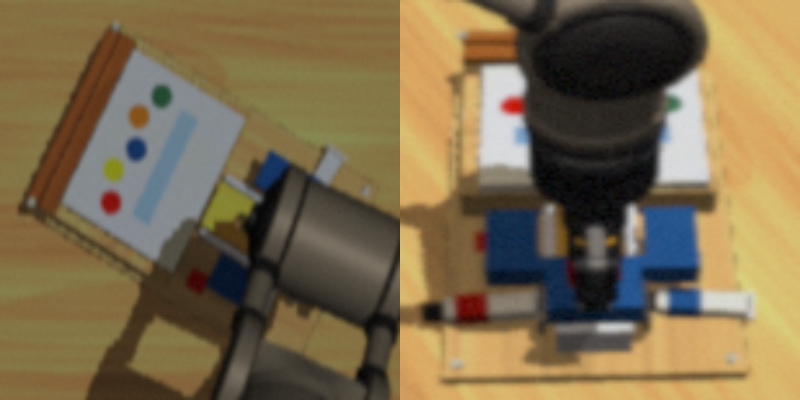

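The gripper is straddling the pin: in the side half the front finger is near (595,270), centred on the jaw. I'll close gently and use the force to centre.

Run:
```python
from h import *
for w in(.024,.021,.019,.0175): command_gripper(w,20);st(w)
p,f=st()
```

```text
0.024 t4.0 xyz [458.22 129.01 105.05] F [-0.1  0.5  0.2] w0.0237 g0
0.021 t4.2 xyz [458.18 129.01 104.97] F [ 0.1 -0.7 -0.1] w0.0212 g0
0.019 t4.4 xyz [458.21 129.03 104.99] F [-0.5 -0.  -0. ] w0.0192 g0
0.0175 t4.6 xyz [458.22 128.99 105.  ] F [-0.1  0.2  0.1] w0.0178 g0
 t4.6 xyz [458.22 128.99 105.  ] F [-0.1  0.2  0.1] w0.0178 g0
```

Run:
```python
from h import *
command_gripper(.012,20);r.hold(.2);p,f=st("g20")
if abs(f[1])<8:
    command_gripper(.010,70);r.hold(.2);p,f=st("g70")
    if np.hypot(f[0],f[1])<15:
        for z in(.107,.110,.114,.120,.130,.142):
            s=r.move_straight(P(.4582,.129,z),speed=.03,max_force=25);st(s)
            if s:break
```

```text
g20 t5.0 xyz [458.26 128.99 105.07] F [-0.9  0.5  0.9] w0.0153 g23
g70 t5.5 xyz [458.31 129.01 105.18] F [0.2 0.2 4.3] w0.0149 g68
False t5.7 xyz [458.03 128.96 106.7 ] F [ 0.1 -0.3 -2.8] w0.0146 g69
False t6.0 xyz [458.32 128.99 110.38] F [0.2 0.2 2.3] w0.0148 g71
False t6.2 xyz [458.41 129.   114.59] F [ 0.  -0.5  2.7] w0.0153 g71
False t6.6 xyz [458.2  128.99 120.25] F [-0.8  0.4  1.3] w0.0148 g71
False t7.1 xyz [458.2  128.97 130.15] F [ 0.4  0.5 -1. ] w0.0148 g71
False t7.6 xyz [458.21 128.96 142.14] F [ 0.   0.4 -0.5] w0.0145 g71
```

Run:
```python
from h import *
for c in("top","side"):
    p,d=optics.get_image(c);cv2.imwrite(f"/tmp/{c}1.png",p[...,::-1])
b=cv2.imread("/tmp/side1.png")[240:330,270:385]
cv2.imwrite("pics/c2.png",cv2.resize(b,(766,600),interpolation=cv2.INTER_CUBIC))
st()
```

```text
t7.7 xyz [458.08 128.96 141.9 ] F [ 0.2 -0.1 -0.6] w0.0148 g71
```

View pics/c2.png

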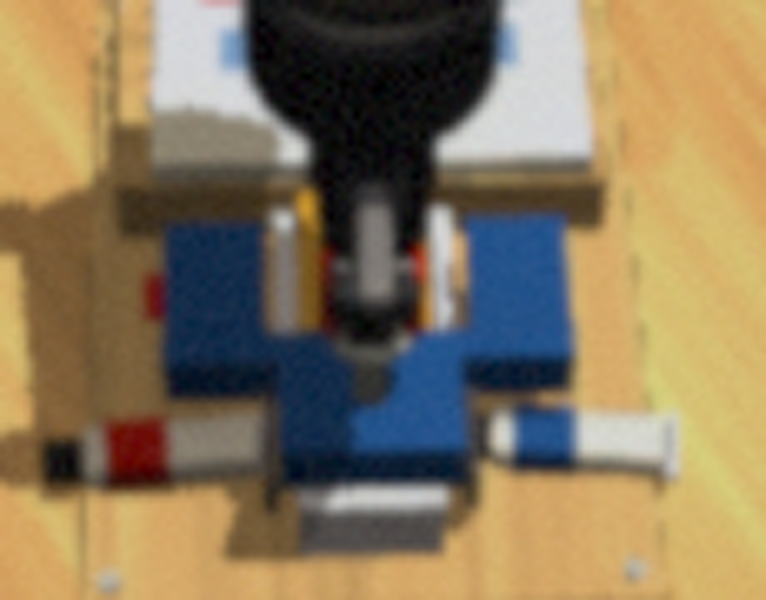

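The pin is out, with its shank visible above the bore at (372,375), the paddle held and the tubes untouched. Next I'll drag the jaw while watching the side forces.

Run:
```python
from h import *
x=.4582
for dy in(4,8,20,32,44,54,60):
    s=r.move_straight(P(x,.129+dy/1e3,.142),speed=.04,max_force=15);p,f=st((dy,s))
    if s:break
if not s:
    s=r.move_straight(P(x,.189,.125),speed=.02,max_force=4);st(("touch",s))
```

```text
(4, False) t8.0 xyz [458.11 133.05 141.87] F [-0.9 -1.5 -1. ] w0.0146 g71
(8, False) t8.2 xyz [458.12 137.22 141.89] F [-0.5 -1.7 -1.4] w0.0146 g71
(20, False) t8.7 xyz [458.21 149.66 142.03] F [-0.1  1.3 -1.5] w0.0150 g71
(32, False) t9.1 xyz [458.23 161.58 142.03] F [-0.1 -1.2 -0.9] w0.0149 g71
(44, False) t9.6 xyz [458.19 173.55 141.98] F [-0.7  0.1 -0.6] w0.0146 g71
(54, False) t10.0 xyz [458.17 183.49 141.97] F [-0.3  0.8 -1.6] w0.0150 g71
(60, False) t10.3 xyz [458.17 189.37 141.99] F [-0.5 -0.4 -1. ] w0.0151 g71
('touch', True) t10.8 xyz [458.3  189.07 133.41] F [-0.9  0.   5.5] w0.0147 g72
```

Run:
```python
from h import *
x=.4582
for dy in np.arange(61,71.5,1):
    y=.129+dy/1e3
    r.move_straight(P(x,p[1],.1355) if dy>61 else P(x,.189,.1355),speed=.03)
    r.move_straight(P(x,y,.1355),speed=.03,max_force=15)
    s=r.move_straight(P(x,y,.1285),speed=.02,max_force=4);p,f=st((dy,s))
    if not s or p[2]<.1312: break
```

```text
(np.float64(61.0), True) t11.5 xyz [458.36 189.77 133.36] F [-0.4 -1.1  5.5] w0.0151 g72
(np.float64(62.0), True) t12.3 xyz [458.38 190.86 133.32] F [0.3 0.1 5. ] w0.0145 g72
(np.float64(63.0), True) t13.0 xyz [458.36 191.9  133.22] F [ 0.3 -1.4  4.7] w0.0152 g72
(np.float64(64.0), True) t13.8 xyz [458.4  192.89 132.98] F [-0.8 -0.9  5.9] w0.0147 g72
(np.float64(65.0), True) t14.6 xyz [458.32 194.15 132.19] F [ 1.   1.9 -1.5] w0.0149 g71
(np.float64(66.0), True) t15.4 xyz [458.33 195.11 130.6 ] F [ 0.8  1.1 -0.4] w0.0150 g71
```

The depth is following the tip taper, so the hole centre is at y ≈ 195.6 mm. I'll go there and descend gently.

Run:
```python
from h import *
x,y=.4582,.1956
r.move_straight(P(x,y,.1308),speed=.02,max_force=10);p,f=st("ctr")
for z in(.128,.125,.121,.119,.117,.114,.111,.109,.107):
    s=r.move_straight(P(x,y,z),speed=.03,max_force=16);p,f=st((z,s))
    if s:break
    if abs(f[1])>2.5: y+=np.sign(f[1])*.0002
    if abs(f[0])>2.5: x+=np.sign(f[0])*.0002
```

```text
ctr t15.6 xyz [458.27 195.62 130.67] F [ 1.2 -0.5 -1.3] w0.0148 g71
(0.128, False) t15.9 xyz [458.24 195.75 127.73] F [ 2.4  1.1 -3.4] w0.0147 g70
(0.125, False) t16.1 xyz [458.22 195.75 124.69] F [ 3.   1.8 -3.5] w0.0146 g70
(0.121, False) t16.4 xyz [458.26 195.72 120.63] F [ 1.4  2.4 -4.1] w0.0149 g70
(0.119, False) t16.7 xyz [458.47 195.69 119.2 ] F [0.7 1.8 1.8] w0.0152 g71
(0.117, False) t16.9 xyz [458.35 195.72 116.87] F [ 1.2  2.9 -1. ] w0.0149 g71
(0.114, False) t17.2 xyz [458.27 195.8  113.57] F [ 1.  3. -4.] w0.0148 g70
(0.111, False) t17.4 xyz [458.21 195.85 110.54] F [ 2.1  1.2 -5. ] w0.0145 g70
(0.109, False) t17.7 xyz [458.25 195.9  108.63] F [ 2.3  1.5 -4.8] w0.0149 g70
(0.107, False) t17.9 xyz [458.27 195.88 106.64] F [ 1.9  1.1 -5.3] w0.0150 g70
```

Run:
```python
from h import *
r.hold(.2);st("rest")
s=r.move_straight(P(.4584,.1958,.102),speed=.015,max_force=14);st(("seat",s));r.hold(.2);st("hold")
```

```text
rest t18.1 xyz [458.29 195.9  106.7 ] F [ 2.4  0.4 -6.8] w0.0148 g70
('seat', True) t18.4 xyz [458.46 195.89 105.23] F [-0.7 -0.8  5.1] w0.0147 g72
hold t18.6 xyz [458.48 195.87 105.24] F [ 0.1 -0.9  5.1] w0.0146 g72
```

Height and force match the original home state (105.2 mm). I'll release, back off and check.

Run:
```python
from h import *
command_gripper(.0148,20);command_gripper(.045,20);r.hold(.1);st("open")
print(r.move_straight(P(.4584,.1958,.22),speed=.1,max_force=8));st("up")
r.reach([.156,-.501,.256],[.98871,.14982,0,0]);st("away")
ims=[]
for c,(x0,y0,x1,y1) in (("top",(255,170,410,305)),("side",(270,200,385,340))):
    p,d=optics.get_image(c);ims.append(cv2.resize(p[y0:y1,x0:x1],(400,480),interpolation=cv2.INTER_CUBIC))
    hsv=cv2.cvtColor(p,cv2.COLOR_RGB2HSV).astype(int);m=((hsv[...,0]<6)|(hsv[...,0]>174))&(hsv[...,1]>170)&(hsv[...,2]>90)
    m[:y0]=0;m[y1:]=0;m[:,:x0]=0;m[:,x1:]=0
    Pc=cloud(c,d);k,l,s,ce=cv2.connectedComponentsWithStats(m.astype(np.uint8))
    for i in range(1,k):
        if s[i,4]>25:
            q=np.median(Pc[(l==i)&(d>0)],0);print(c,ce[i].round(1),q.round(4),"along",round(q@Y,4))
cv2.imwrite("pics/end.png",np.hstack(ims)[...,::-1])
```

```text
open t19.3 xyz [458.07 195.78 104.16] F [ 0.3  0.4 -0. ] w0.0447 g0
False
up t20.6 xyz [458.08 195.71 219.37] F [-0.2 -0.2 -0.5] w0.0450 g0
away t22.7 xyz [ 370.26 -371.66  255.95] F [-0.1  0.3  0.1] w0.0448 g0
top [297.5 237.8] [0.5093 0.1018 0.0563] along 0.3255
top [349.3 243.5] [ 0.4971 -0.0355  0.107 ] along 0.1981
top [352.1 280.3] [ 0.399  -0.0496  0.0253] along 0.1402
side [324.6 265.5] [ 0.4973 -0.0421  0.1089] along 0.1922
side [295.3 284. ] [0.4427 0.0063 0.014 ] along 0.21
side [290.  307.1] [ 0.399  -0.0563  0.028 ] along 0.1344
```

View pics/end.png

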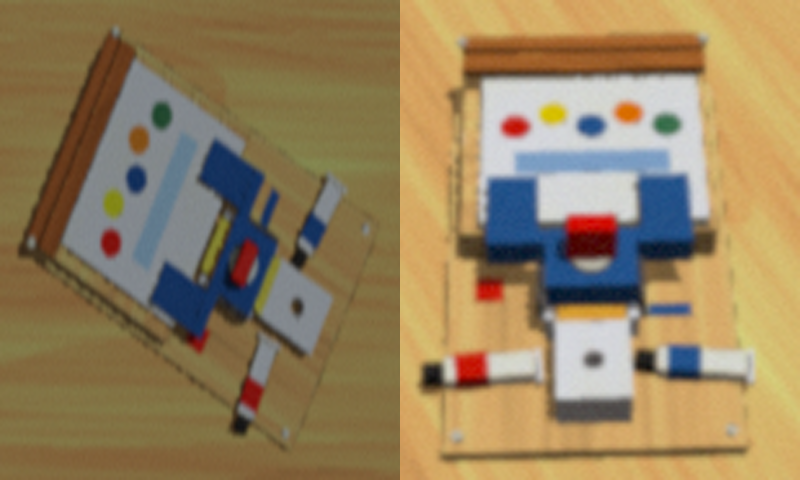

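The pin's red paddle is now over the clamping hole, at top px (349,243) and 107 mm high, as when home. Its flange is on the jaw, the parking hole is empty, and the panel and tubes haven't moved.

```bash
python3 -c "
from h import *
print(r.finish_job())"
```

```text
the job is handed in; nothing more can be done
None
```

The panel is clamped: the pin is fully home in the brass socket with its flange on the jaw, released after about 19 s with the panel and tubes unmoved in the last pictures, and the job is handed in.

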